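# Press a cemented shoe heel in the locking clamp and release it

### The arm

A 6-joint arm with a two-finger parallel gripper is mounted at the origin on the work surface. World frame = base frame: x ahead of the robot, y to its left, z up, the work surface at z = 0. Lengths are in m, angles in rad, forces in N, time in s.
With the tool pointing down it reaches from about 0.25 to 0.775 m from the base axis. Payload 4 kg.
Tool frame: the origin (TCP) lies at the very end of the fingers, on their centre line; the grasp point (between the pads) lies 19 mm behind it (robot.pinch_z is the distance from the TCP to the grasp point, in m); z points along the fingers, y is the line along which they close (so a half turn about z gives the same grasp; the last joint's range is limited). The gripper opens to 94 mm and grips with 3 to 60 N. Pads are 16 mm wide; open, the fingers measure 119 mm over their backs; the gripper's body (75 mm by 177 mm) begins 78 mm behind the grasp point.
Start: joints at [-1.406, 0.087, 1.371, -0, 1.684, -0.103], TCP at [0.146, -0.53, 0.206] pointing down, gripper open.
Joint ranges: [-3.1, 3.1], [-0.76, 2.03], [0.27, 2.55], [-1.08, 4.22], [0.17, 2.65], [-2.57, 2.57]. Speed limits (rad/s): [2.79, 2.79, 3.14, 3.14, 3.14, 3.14].

### API

Orientations are given as [roll, pitch, yaw] about the fixed x, y, z axes, in that order (R = Rz(yaw) Ry(pitch) Rx(roll)).
In Python, from bench import robot gives the robot as it stands.
- The arm moves only by the tool arm_command, never from a script. Its argument "targets" is one flat list of numbers, 7 for each row, row after row: the turn, a rotation vector about the tool's x, y, z in degrees, then the shift along the tool's x, y, z in mm, then the closure, from -1 (fully open) to 1 (shut). In form: [ax, ay, az, x, y, z, hand, ax, ay, az, x, y, z, hand, ...]. A call has 1 to 20 rows; each row is the pose to reach, as a shift and turn from the pose commanded when the call began, along the tool's axes at that moment; what a row does not reach only later rows make up. A row lasts 1/10 s, in which the tool goes at most 50 mm and 8.59 degrees, less where a joint would pass 70% of its speed; a pose out of reach is approached as far as the arm can. A call with a gripper value outside its range is refused whole. The fingers move at their own pace and stop on an object; the grip force is fixed at half the most. Time passes only in rows, so rows that repeat a pose let the fingers close. It gives the time, the measured TCP pose, the force, the opening and the grip force at its end, in the units of the state.
- robot.get_obs(): the state, without advancing time (a new reading comes with each control period).
- robot.snapshot(name): name is "scene" or "side" or "wrist"; returns a dict with "color" (384x512x3 uint8, red, green, blue), "range_z" (384x512 float32, m along the optical axis (not along the pixel's ray), 0 where there is no reading), "fx", "fy", "cx", "cy" (pixels), "dist_coeffs" ([k1, k2, p1, p2, k3] as OpenCV has them; the pictures are not rectified), "T" (4x4, takes a point from camera to world coordinates); the wrist camera has in their place "T_tool_cam" (4x4, takes a point from camera to tool coordinates, whose origin is the TCP and whose axes are the flange's). Camera axes: x right, y down, z forward; pixel columns grow to the right and rows downward; lengths in m; the calibration is good to about 2 mm. A picture is of the moment at which its call begins: read the wrist's pose just before it.
- robot.close_job(): hands the job in; it is judged then, once.
The state is a dict: "time": time; "joint_positions": joint angles; "qvel": joint speeds; "joint_torque": joint torques, N m; "tool_pos": TCP position; "ee_rot": TCP orientation; "wrist_force": force on the tool from outside, world axes, zero at the start; "wrist_torque": the same for the moment, N m; "width": finger opening in m; "finger_force": force on a finger pad.
Only numpy, scipy, OpenCV 4.12 (cv2) and the standard library are available. Lean on these libraries where they do the work, as an engineer would, in place of code of your own. Each camera call takes 0.05 s, during which the arm holds its last target. There are 200 camera calls.

### The job

A shoe heel with a freshly cemented rubber top piece lies in the jaws of one of the two bench locking clamps. Push that clamp's handle down until it snaps over centre and stays locked on the heel by itself, take the hand off and leave it locked for about three seconds, then press the release lever at its tail so that the clamp springs fully open and the heel lies free on its anvil. Leave the empty clamp alone.

Things in the scene. Friction and masses are not known exactly. Their poses are not given: they have to be found in the camera images.
- clamp: The steel bench-mounted locking clamp (locking pliers on a base plate 390 x 64 mm, fixed to the table) that has the heel in its jaws. Origin on the table under the handle's pivot, z up, x from the pivot towards the jaws, -x towards the handle and tail. That pivot is 88 mm high. Anvil (lower jaw) centred at x = +126 mm, 64 mm wide, 66 mm long, flat pale top 30 mm high. The moving parts turn in the clamp's x-z plane.
- heel: Loose wooden heel, D-shaped, 54 mm wide, 54 mm long, 32 mm high, stacked brown wood layers with a black rubber top layer, 90 g; origin at the centre of its underside. It lies on the anvil of this clamp. A second, identical heel lying on the table is not to be used.
- clamp_foot: The round rubber foot, 28 mm across, under the upper jaw, sprung by about 8 N per mm; origin 2 mm above the centre of its underside. It moves down onto the heel as the handle is pushed down, and rises by itself as the clamp opens.
- clamp_handle (a joint): Angle of the upper handle (rad): 0 = fully open, raised 0.80 rad (46 degrees) above level, where a spring holds it; 0.68 = dead centre; 0.80 = locked, level against its stop. Past 0.68 it snaps on to 0.80 and stays; before that it springs back to 0. Pushing takes about 5 to 10 N at 80 mm from the pivot.
- clamp_push (a point): Point on top of the upper handle, a steel bar 26 mm wide and 16 mm thick that reaches 160 mm from the pivot along -x: 125 mm from the pivot, near the end of the bar. Open, it is about 183 mm high and 81 mm behind the pivot; locked, 96 mm high and 125 mm behind. The bar's top is level and 96 mm high all along when locked, so a finger pushed straight down slides along the bar; from the open place of this point it need only come down to between 96 and 101 mm high.
- clamp_release (a joint): Angle of the release lever (rad): 0 = at rest (a light spring returns it), grows as the paddle is pressed down, end stop 0.30. It is a see-saw under the handle; with the clamp locked, pressing it to about 0.2 lifts the handle, through a thin rod, back over dead centre and the clamp springs open by itself (handle back to 0), the handle's end rising up and away from the paddle. Takes about 5 to 8 N.
- clamp_paddle (a point): Centre of the top of the release lever's flat paddle, 45 mm long (x) and 36 mm wide, at the clamp's tail, 208 mm behind the pivot and 48 mm beyond the end of the locked handle; 69 mm high at rest. Pressing it down by about 16 mm releases the clamp; it can go down 22 mm.
- spare_handle (a joint): Handle angle (rad) of the other, identical but empty clamp, which stands roughly parallel to the first, 145 to 210 mm nearer to the robot or farther away; 0 = open. To be left alone.

How it is judged:
On the way, in this order (a step that is already met when the one before it is completed fails the run):
1. the clamp is locked past dead centre with its foot pressing on the heel, and nothing of the robot touches it, for two seconds (value of joint clamp_handle above 0.74 rad and contact force between clamp_foot and heel above 10 N and contact force between each of the fingers, the arm and clamp below 0.5 N), for 2 s.
2. the release lever is pressed while the handle is still down (value of joint clamp_release above 0.1 rad and value of joint clamp_handle above 0.5 rad).
At the end, for the whole second after the job is handed in: The clamp is open again (handle within 0.08 rad of fully open, release lever back at rest), its foot off the heel; the heel lies flat (within 8 degrees) and still on the anvil, within 20 mm of its centre each way; the empty clamp is open (value of joint clamp_handle below 0.08 rad and value of joint clamp_release below 0.05 rad and contact force between clamp_foot and heel below 0.2 N and x of heel in the frame of clamp between 0.106 and 0.146 m and y of heel in the frame of clamp between -0.02 and 0.02 m and z of heel in the frame of clamp between 0.025 and 0.036 m and angle between heel's own z axis and vertical below 0.15 rad and linear speed of heel below 0.02 m/s and value of joint spare_handle below 0.1 rad); the robot touches nothing.
It fails at once if the empty clamp's handle is pushed (more than 0.25 rad) (value of joint spare_handle above 0.25 rad).
It also fails if it takes over 42 s, if anything falls off the work surface, if the arm or the gripper's body presses on something with over 40 N, if the wrist force passes 120 N, or if a joint passes its speed limit or range.

## Working session

There is one attempt and no reset: what is moved stays moved. The work goes in short steps, Python scripts to look and compute and a tool call to move; the robot and the scene stay as the last step left them, time stands still between calls to the robot, and variables do not carry over. Pictures are saved under pics/ and viewed, at most 10 in all, crops included, and the job is handed in when it is done.

Besides the shell and the picture viewer there is one more tool, called after "Call:" by a JSON object that holds its "name" and its "arguments". arm_command: Moves the arm, as the interface text tells. Its arguments: {"type":"object","properties":{"targets":{"type":"array"}},"required":["targets"]}

```bash
mkdir -p pics
cat > h.py <<'E'
import numpy as np, cv2
from bench import robot
from scipy.spatial.transform import Rotation as R
def cloud(s,T):
    h,w=s["range_z"].shape
    K=np.array([[s["fx"],0,s["cx"]],[0,s["fy"],s["cy"]],[0,0,1]])
    u,v=np.meshgrid(np.arange(w),np.arange(h))
    p=cv2.undistortPoints(np.stack([u,v],-1).reshape(-1,1,2).astype(np.float64),K,np.array(s["dist_coeffs"],float)).reshape(h,w,2)
    z=s["range_z"][...,None]
    P=np.concatenate([p*z,z],-1)
    P=P@np.array(T)[:3,:3].T+np.array(T)[:3,3]
    P[s["range_z"]<=0]=np.nan
    return P
E
python3 - <<'E'
from h import *
o=robot.get_obs();print(o)
a=robot.snapshot("scene");b=robot.snapshot("side")
for n,s in(("scene",a),("side",b)):
    P=cloud(s,s["T"]);np.savez(f"{n}.npz",P=P,c=s["color"])
    cv2.imwrite(f"pics/{n}1.png",s["color"][...,::-1])
E
```

```text
{'time': 0.0, 'joint_positions': array([-1.40613440e+00,  8.79758273e-02,  1.37218847e+00, -2.02019986e-05,
        1.68358206e+00, -1.03083631e-01]), 'qvel': array([ 0.00166701, -0.00070533,  0.00014195, -0.00094102,  0.00128267,
        0.00022853]), 'joint_torque': array([-6.96461611e-04, -3.40185750e+01, -3.02426112e+01,  7.17400527e-02,
        3.29566130e-02, -1.63750915e-04]), 'tool_pos': array([ 0.14541854, -0.52988798,  0.20432615]), 'ee_rot': array([-3.13944831e+00, -2.01646932e-04,  2.67743091e-01]), 'wrist_force': array([-0.15004311, -0.54044916,  0.24178235]), 'wrist_torque': array([-0.04469675, -0.0411659 , -0.02936194]), 'finger_force': 0.0, 'width': 0.09402492027362551}
```

View pics/scene1.png

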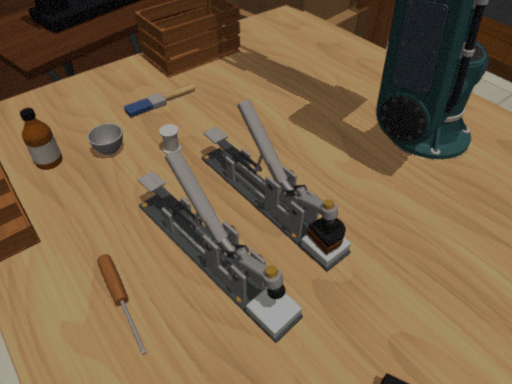

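View pics/side1.png

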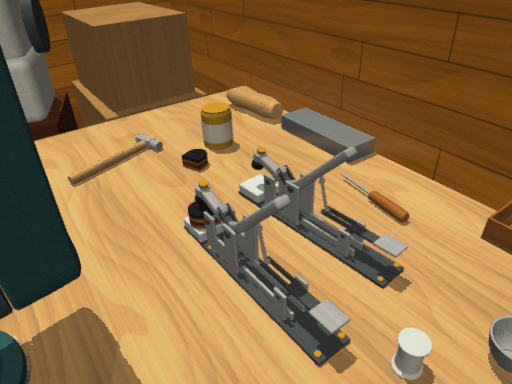

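The heel is in the clamp nearer the robot: scene image foot (328,208), handle end (245,106), paddle (214,134); side image paddle (328,316), handle end (282,203). I'll measure these next.

Run:
```python
from h import *
A=np.load("scene.npz")["P"];B=np.load("side.npz")["P"]
def g(P,u,v): return np.round(np.nanmedian(P[v-1:v+2,u-1:u+2].reshape(-1,3),0),3)
for u,v in[(214,134),(210,134),(245,106),(250,120),(260,140),(270,160),(328,205),(335,255),(150,182)]:print("A",u,v,g(A,u,v))
for u,v in[(328,316),(282,203),(265,211),(250,220),(204,184),(390,245),(318,354),(341,342)]:print("B",u,v,g(B,u,v))
# paddle: cloud pts around z 0.06-0.075 near
for n,P,(u,v) in(("A",A,(214,134)),("B",B,(328,316))):
    c=g(P,u,v);Q=P.reshape(-1,3);m=(np.linalg.norm(Q[:,:2]-c[:2],axis=1)<.045)&(Q[:,2]>.062)&(Q[:,2]<.076)
    q=Q[m];print(n,m.sum(),np.median(q,0),cv2.minAreaRect((q[:,:2]*1000).astype(np.float32)))
# base plates near-clamp: low dark region
for n in("scene","side"):
    Z=np.load(n+".npz");P=Z["P"].reshape(-1,3)
    m=(P[:,2]>.025)&(P[:,2]<.034)&(np.linalg.norm(P[:,:2]-g(A,335,255)[:2],axis=1)<.08)&(Z["c"].reshape(-1,3).min(1)>130)
    q=P[m];print(n,"anvil",m.sum(),cv2.minAreaRect((q[:,:2]*1000).astype(np.float32)) if m.sum()>3 else None)
```

```text
A 214 134 [ 0.47  -0.239  0.068]
A 210 134 [ 0.478 -0.244  0.069]
A 245 106 [ 0.469 -0.129  0.201]
A 250 120 [ 0.473 -0.111  0.182]
A 260 140 [ 0.471 -0.082  0.153]
A 270 160 [ 0.47  -0.054  0.124]
A 328 205 [0.464 0.088 0.123]
A 335 255 [0.468 0.128 0.028]
A 150 182 [ 0.651 -0.194  0.068]
B 328 316 [ 0.464 -0.242  0.07 ]
B 282 203 [ 0.462 -0.145  0.203]
B 265 211 [ 0.452 -0.121  0.18 ]
B 250 220 [ 0.451 -0.083  0.141]
B 204 184 [0.459 0.077 0.122]
B 390 245 [ 0.643 -0.201  0.07 ]
B 318 354 [ 0.444 -0.25   0.013]
B 341 342 [ 0.485 -0.254  0.009]
A 290 [ 0.46954595 -0.23149846  0.06768609] ((468.3562316894531, -227.62112426757812), (36.98893737792969, 66.3248062133789), 1.5207082033157349)
B 941 [ 0.46568513 -0.23790854  0.06962081] ((466.8729553222656, -229.9969482421875), (37.11312484741211, 65.72130584716797), 1.6214193105697632)
scene anvil 260 ((459.10540771484375, 95.81509399414062), (63.25246810913086, 64.06002807617188), 1.8699204921722412)
side anvil 68 ((453.8904724121094, 91.92190551757812), (54.14413070678711, 65.49859619140625), 1.4683005809783936)
```

Call:
{"name": "arm_command", "arguments": {"targets": [0,0,-76,417,-320,-32,1,0,0,-76,417,-320,-32,1,0,0,-76,417,-320,-32,1,0,0,-76,417,-320,-32,1,0,0,-76,417,-320,-32,1,0,0,-76,417,-320,-32,1,0,0,-76,417,-320,-32,1,0,0,-76,417,-320,-32,1,0,0,-76,417,-320,-32,1,0,0,-76,417,-320,-32,1,0,0,-76,417,-320,-32,1,0,0,-76,417,-320,-32,1,0,0,-76,417,-320,-32,1,0,0,-76,417,-320,-32,1,0,0,-76,417,-320,-32,1]}}

```text
time: 1.6
tool_pos: [0.4623, -0.1126, 0.2373]
ee_rot: [-3.141, 0.0, 1.592]
wrist_force: [-0.3, 0.1, -0.3]
width: 0.0003
finger_force: 0.0
```

Run:
```python
from h import *
o=robot.get_obs();print(o["time"],o["tool_pos"],np.degrees(o["ee_rot"]),o["wrist_force"],o["width"],o["joint_positions"])
s=robot.snapshot("side");cv2.imwrite("pics/side2.png",s["color"][...,::-1])
```

```text
1.6 [ 0.46228731 -0.11260707  0.23731477] [-1.79974945e+02  1.55451845e-02  9.12133822e+01] [-0.25537382  0.12678825 -0.2598417 ] 0.00032003614582415743 [-3.57865228e-01 -8.28321936e-02  1.47856594e+00 -4.20314782e-04
  1.74616475e+00 -3.79115953e-01]
```

View pics/side2.png

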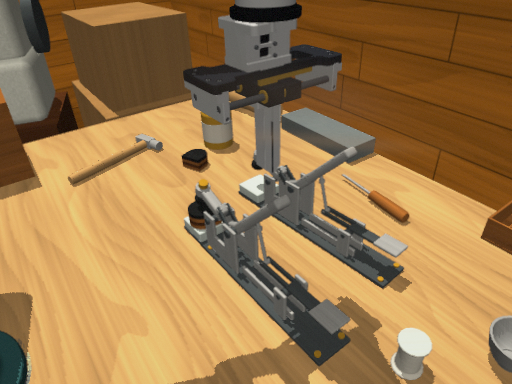

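The closed finger hangs above the handle's push place, with nothing touching; tip at about pixel (265,165). Next I push straight down.

Call:
{"name": "arm_command", "arguments": {"targets": [0,0,0,0,0,40,1,0,0,0,0,0,55,1,0,0,0,0,0,65,1,0,0,0,0,0,75,1,0,0,0,0,0,85,1,0,0,0,0,0,95,1,0,0,0,0,0,105,1,0,0,0,0,0,115,1,0,0,0,0,0,122,1,0,0,0,0,0,129,1,0,0,0,0,0,135,1,0,0,0,0,0,139,1,0,0,0,0,0,139,1,0,0,0,0,0,139,1]}}

```text
time: 3.05
tool_pos: [0.4628, -0.1114, 0.0981]
ee_rot: [-3.141, -0.0, 1.594]
wrist_force: [0.3, 0.1, 0.4]
width: 0.0004
finger_force: 0.0
```

Run:
```python
from h import *
o=robot.get_obs();print(o["time"],o["tool_pos"],o["wrist_force"])
s=robot.snapshot("side");cv2.imwrite("pics/side3.png",s["color"][...,::-1])
```

```text
3.05 [ 0.46275745 -0.11142749  0.0980719 ] [0.3447488  0.06721926 0.42775571]
```

View pics/side3.png

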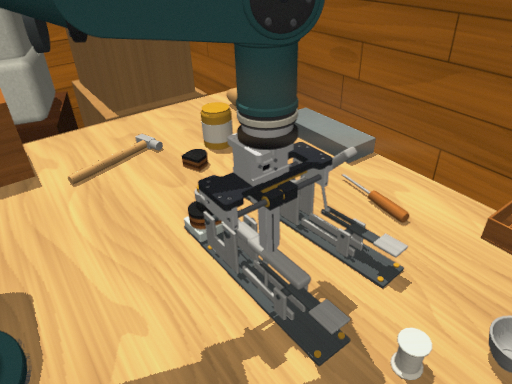

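The handle is level (end near (305,283)) and the wrist force is about zero, so the clamp is locked. I lift off, move over the paddle and wait.

Call:
{"name": "arm_command", "arguments": {"targets": [0,0,0,0,0,-20,1,0,0,0,0,0,-50,1,0,0,0,0,0,-60,1,0,0,0,-40,1,-60,1,0,0,0,-80,2,-60,1,0,0,0,-120,2,-60,1,0,0,0,-132,2,-60,1,0,0,0,-132,2,-30,1,0,0,0,-132,2,-5,1,0,0,0,-132,2,-5,1,0,0,0,-132,2,-5,1,0,0,0,-132,2,-5,1,0,0,0,-132,2,-5,1,0,0,0,-132,2,-5,1,0,0,0,-132,2,-5,1,0,0,0,-132,2,-5,1,0,0,0,-132,2,-5,1,0,0,0,-132,2,-5,1,0,0,0,-132,2,-5,1,0,0,0,-132,2,-5,1]}}

```text
time: 5.1
tool_pos: [0.468, -0.2434, 0.1034]
ee_rot: [-3.141, 0.0, 1.594]
wrist_force: [0.2, -0.7, -0.2]
width: 0.0005
finger_force: 0.0
```

Call:
{"name": "arm_command", "arguments": {"targets": [0,0,0,0,0,0,1,0,0,0,0,0,0,1,0,0,0,0,0,0,1,0,0,0,0,0,0,1,0,0,0,0,0,0,1,0,0,0,0,0,0,1,0,0,0,0,0,0,1,0,0,0,0,0,0,1,0,0,0,0,0,0,1,0,0,0,0,0,0,1,0,0,0,0,0,0,1,0,0,0,0,0,0,1]}}

```text
time: 6.3
tool_pos: [0.4681, -0.2434, 0.1035]
ee_rot: [3.142, 0.0, 1.594]
wrist_force: [0.4, -0.5, -0.3]
width: 0.0001
finger_force: 0.0
```

Run:
```python
from h import *
o=robot.get_obs();print(o["time"],o["tool_pos"],o["wrist_force"])
s=robot.snapshot("side");cv2.imwrite("pics/side4.png",s["color"][...,::-1])
```

```text
6.3 [ 0.46808435 -0.24341951  0.10347851] [ 0.37833304 -0.49309176 -0.29954349]
```

View pics/side4.png

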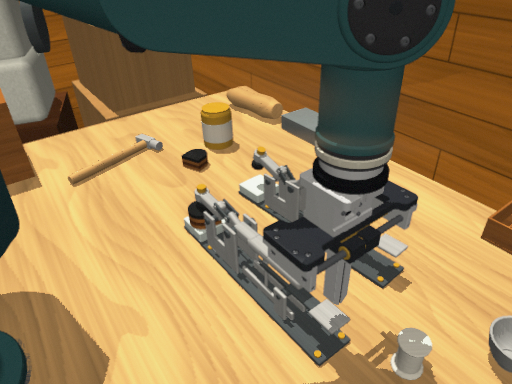

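Still locked; the finger hangs above the paddle (about (335,300)). Next I press and withdraw.

Call:
{"name": "arm_command", "arguments": {"targets": [0,0,0,0,0,20,1,0,0,0,0,0,30,1,0,0,0,0,0,37,1,0,0,0,0,0,42,1,0,0,0,0,0,47,1,0,0,0,0,0,51,1,0,0,0,0,0,53,1,0,0,0,0,0,53,1,0,0,0,0,0,53,1,0,0,0,0,0,53,1]}}

```text
time: 7.35
tool_pos: [0.4684, -0.2438, 0.0508]
ee_rot: [3.141, 0.001, 1.594]
wrist_force: [0.6, -2.0, 2.7]
width: 0.0005
finger_force: 1.1
```

Run:
```python
from h import *
o=robot.get_obs();print(o["time"],o["tool_pos"],o["wrist_force"])
s=robot.snapshot("side");cv2.imwrite("pics/side5.png",s["color"][...,::-1])
```

```text
7.35 [ 0.46837274 -0.2438067   0.05079541] [ 0.60288366 -1.96865717  2.71240858]
```

View pics/side5.png

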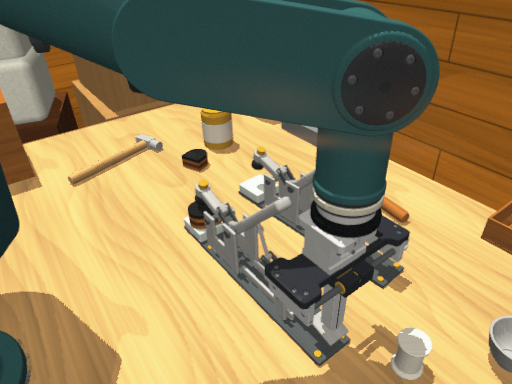

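The clamp has sprung open: the handle is up, with its end at (288,203). I withdraw up and back.

Call:
{"name": "arm_command", "arguments": {"targets": [0,0,0,0,0,-15,1,0,0,0,-10,0,-40,1,0,0,0,-40,0,-80,1,0,0,0,-70,0,-110,1,0,0,0,-100,0,-150,1,0,0,0,-100,0,-150,1,0,0,0,-100,0,-150,1,0,0,0,-100,0,-150,1,0,0,0,-100,0,-150,1,0,0,0,-100,0,-150,1]}}

```text
time: 8.4
tool_pos: [0.4701, -0.342, 0.1988]
ee_rot: [-3.139, -0.002, 1.595]
wrist_force: [-0.6, 0.1, 0.3]
width: 0.0004
finger_force: 0.0
```

Run:
```python
from h import *
o=robot.get_obs();print(o["time"],o["tool_pos"],o["wrist_force"])
s=robot.snapshot("scene");cv2.imwrite("pics/scene6.png",s["color"][...,::-1])
```

```text
8.4 [ 0.47005154 -0.34198225  0.19883528] [-0.56804592  0.11241967  0.32956517]
```

View pics/scene6.png

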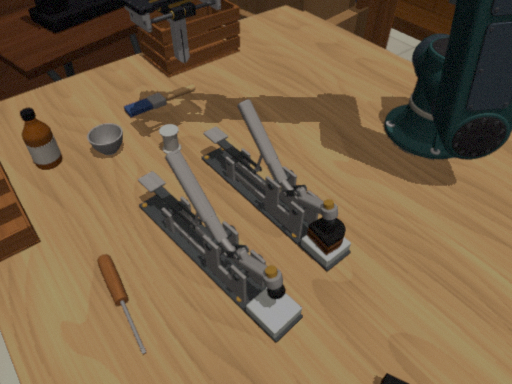

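Both clamps are open, with the handle ends at (245,105) and (173,155). The heel lies at (327,235) on its anvil as at the start, and the robot is clear.

```bash
python3 -c "
from bench import robot
print(robot.close_job())"
```

```text
the job is handed in; nothing more can be done
None
```

I locked the clamp on the heel, left it untouched for about 3.5 s, then released it; the last picture shows it fully open with the heel on its anvil and the empty clamp still open, and the job is handed in (no verdict was returned).

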